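Two-button reset of a repaired camera

ROBOT

A 7-joint arm with a two-finger parallel gripper is mounted at the origin on the work surface. World frame = base frame: x ahead of the robot, y to its left, z up, the work surface at z = 0. Lengths are in mm, angles in rad, forces in N, time in s.
With the tool pointing down it reaches from about 350 to 775 mm from the base axis. Payload 3.1 kg.
Tool frame: the origin (TCP) lies at the very end of the fingers, on their centre line; the grasp point (between the pads) lies manip.grasp_offset behind it (manip.grasp_offset is the distance from the TCP to the grasp point, in mm); z points along the fingers, y is the line along which they close (so a half turn about z gives the same grasp; the last joint's range is limited). The gripper opens to 85 mm and grips with 20 to 120 N. Pads are 22 mm wide; open, the fingers measure 114 mm over their backs; the gripper's body (76 mm by 85 mm) begins 54 mm behind the grasp point. The pads swing forward as they close: fully open they stand 13 mm farther back than shut.
Start: joints at [1.243, 0.311, 0.014, 1.512, -0.004, 1.319, -0.027], TCP at [155.092, -527.697, 231.304] pointing down, gripper open.
Joint ranges: [-2.7, 2.7], [-0.3, 1.91], [-1.27, 1.3], [0.12, 2.57], [-1.44, 4.58], [0.2, 2.03], [-3.05, 3.05]. Speed limits (rad/s): [2.79, 2.79, 3.14, 3.14, 3.14, 3.14, 3.14].

INTERFACE

Orientations are given as a unit quaternion [x, y, z, w].
In Python, from cell import manip, viewer, job gives the robot as it stands.
- The arm moves only by the tool servo_tool, never from a script. Its argument "deltas" is a list of rows, each a list of 7 numbers: the turn, a rotation vector about the world's x, y, z in rad, then the shift along the world's x, y, z in cm, then the finger opening in cm, from 0 to 8.54. A call has 1 to 20 rows; each row shifts and turns the commanded pose from where the row before left it; what a row does not reach is not made up. A row lasts 1/10 s, in which the tool goes at most 50 mm and 8.59 degrees, less where a joint would pass 70% of its speed; a pose out of reach is approached as far as the arm can. A call with a gripper value outside its range is refused whole. The fingers move at their own pace and stop on an object; the grip force is fixed at half the most. Time passes only in rows, so rows that do not move let the fingers close. It gives the time, the measured TCP pose, the force, the opening and the grip force at its end, in the units of the state.
- manip.get_obs(): the state, without advancing time (a new reading comes with each control period).
- viewer.read_camera(name): name is "scene" or "top" or "wrist"; returns a dict with "frame" (384x512x3 uint8, red, green, blue), "z_map" (384x512 float32, mm along the optical axis (not along the pixel's ray), 0 where there is no reading), "fx", "fy", "cx", "cy" (pixels), "rvec" (rotation vector, rad) and "tvec" (3), from world to camera coordinates, as OpenCV has them. Camera axes: x right, y down, z forward; pixel columns grow to the right and rows downward; lengths in mm; the calibration is good to about 2 mm. A picture is of the moment at which its call begins.
- job.finish_job(): hands the job in; it is judged then, once.
The state is a dict: "clock": time; "joint_positions": joint angles; "qvel": joint speeds; "tau": joint torques, N m; "position": TCP position; "tcp_rot": TCP orientation; "force": force on the tool from outside, world axes, zero at the start; "wrist_torque": the same for the moment, N m; "opening": opening from 0.0 (shut) to 1.0 (fully open); "gripper_force": force on a finger pad.
Only numpy, scipy, OpenCV 4.12 (cv2) and the standard library are available. Lean on these libraries where they do the work, as an engineer would, in place of code of your own. Each camera call takes 0.05 s, during which the arm holds its last target. There are 200 camera calls.

TASK

The repaired camera with the viewfinder hump has to go back to its factory settings: with two fingertips press the two small round buttons on its top plate, one on each side of the hump, fully down together, hold both down for about three seconds, then let go and move clear. Do not press the shutter release or the record button, do not lean hard on the camera, and leave it and everything else standing where it is: nothing is to be picked up or pushed about.

Things in the scene. Friction and masses are not known exactly. Their poses are not given: they have to be found in the camera images.
- camera: Mirrorless camera: aluminium top plate, black body, short black lens; loose (0.6 to 1 kg), upright on a blue mat 3 mm thick. Origin at its underside, below the middle of the viewfinder hump. +x: where the lens looks, +y: left of a photographer behind it, +z: up. Body y -82 to +52, x -20 to +20 mm; lens to x +63; hand grip (y -82 to -46) to x +38. Flat top plate 78 mm above the underside.
- hump_top (a point): Top centre of the viewfinder hump's hot shoe, x = 0, y = 0 and 106 mm above the camera's underside (28 mm above the top plate). The hump stands between the two reset buttons: 36 mm wide (y = -18 to +18 mm), x = -20 to +22 mm; its black eyepiece reaches back to x = -30 mm.
- left_button_top (a point): Centre of the top face of the left reset button (goes down with it): black, round, 11 mm in diameter, 5 mm proud of the top plate when up, at x = 0, y = +34 mm of the camera, 83 mm above its underside. Axes as the camera's.
- right_button_top (a point): The same for the right reset button, at x = 0, y = -34 mm of the camera: the two buttons are 68 mm apart, centre to centre, with the hump midway between them.
- dial_top (a point): Top centre of the mode dial on the top plate, 22 mm in diameter and 7 mm high, at x = -4, y = -66 mm of the camera. Higher than the buttons: keep clear of it.
- left_button (a joint): Left reset button, pressed straight down: 0 up, 0.003 m fully down; its switch closes at 0.002 m. A spring pushes it back: about 1 N to start it, 2.2 N fully down.
- right_button (a joint): Right reset button, as the left one.
- shutter (a joint): Shutter release, bright metal, 13 mm in diameter and 5 mm proud, on top of the hand grip at x = +22, y = -62 mm of the camera: 0 up, 0.003 m fully down; trips at 0.0015 m. Not to be pressed.
- record (a joint): Record button, black, 7 mm in diameter and 3.5 mm proud, at x = +22, y = -47.5 mm of the camera: 0 up, 0.003 m fully down; trips at 0.0015 m. Not to be pressed.
- compact: Bystander: flat-topped compact camera without a hump, 116 mm wide (its y), 34 mm deep plus a stub lens 20 mm long, 69 mm high, loose on the mat. Origin under its middle.
- lens: Bystander: black lens standing on end, 68 mm in diameter, 91 mm high, loose on the mat. Origin under its middle.
- screwdriver: Bystander: small screwdriver with an orange handle, 150 mm long (its x), lying at the far left of the mat.
There are look-alikes about, which are no part of the job. Leave any purple look-alike of the camera alone.

How it is judged:
By the outcome, as a careful person would: the job done as asked, in the order asked, and still so for the second after the job is handed in, with the robot touching nothing.
It also fails if it takes over 35 s, if anything falls off the work surface, if the arm or the gripper's body presses on something with over 40 N, if the wrist force passes 120 N, or if a joint passes its speed limit or range.

## Working session

There is one attempt and no reset: what is moved stays moved. The work goes in short steps, Python scripts to look and compute and a tool call to move; the robot and the scene stay as the last step left them, time stands still between calls to the robot, and variables do not carry over. Pictures are saved under pics/ and viewed, at most 10 in all, crops included, and the job is handed in when it is done.

Besides the shell and the picture viewer there is one more tool, called after "Request:" by a JSON object that holds its "fn" and its "kwargs", one argument or row to a line. servo_tool: Moves the arm, as the interface text tells. Its arguments: {"type":"object","properties":{"deltas":{"type":"array"}},"required":["deltas"]}

```bash
mkdir -p pics; ls; cat > h.py <<'E'
import numpy as np, cv2
from cell import manip, viewer, job
def grab(n):
    c=viewer.read_camera(n); R=cv2.Rodrigues(np.array(c["rvec"],float))[0]; t=np.array(c["tvec"],float).ravel()
    return c,R,t
def cloud(c,R,t):
    z=c["z_map"]; v,u=np.mgrid[:z.shape[0],:z.shape[1]]
    P=np.stack([(u-c["cx"])/c["fx"]*z,(v-c["cy"])/c["fy"]*z,z],-1)
    W=(P-t)@R; W[z<=0]=np.nan; return W
def ray(c,R,t,u,v,h):
    d=R.T@np.array([(u-c["cx"])/c["fx"],(v-c["cy"])/c["fy"],1]); o=-R.T@t
    return o+d*(h-o[2])/d[2]
E
python3 - <<'E'
from h import *
im=[]
for n in("scene","top"):
    c,R,t=grab(n); np.savez(n+".npz",**c); cv2.imwrite(f"pics/{n}.png",cv2.cvtColor(c["frame"],cv2.COLOR_RGB2BGR)); print(n,c["fx"],-R.T@t)
o=manip.get_obs(); print(o["position"],o["tcp_rot"],o["opening"],manip.grasp_offset,o["force"],o["clock"])
E
```

```text
pics
scene 471.27315034194197 [1301.80184617  646.26848069 1016.17501053]
top 389.0442882393824 [ 381.67714874   98.77834619 1053.63028874]
[ 154.87247266 -527.06902222  230.33364406] [ 9.89804689e-01  1.42427417e-01 -1.98604750e-04 -1.03438300e-03] 1.0022510336915 18.700000000000003 [ 0.16925583 -0.13980757 -0.4389295 ] 0.1
```

View pics/scene.png

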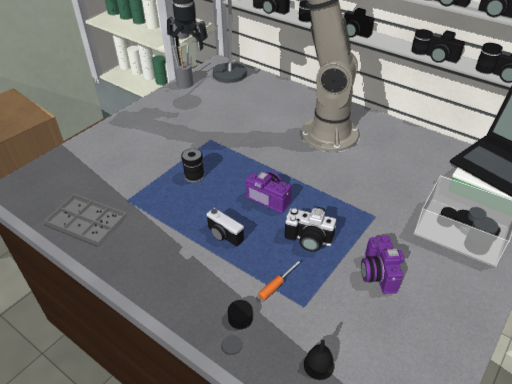

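View pics/top.png

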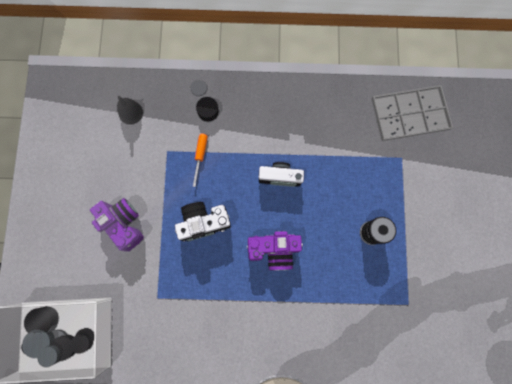

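The silver-topped camera with the hump is at scene (311,228) and top (203,224). The purple look-alikes are at top (275,248) and (117,227). Next I measure the camera from both views.

```bash
python3 - <<'E'
from h import *
out=[]
for n,(u,v) in(("scene",(311,228)),("top",(203,222))):
    c=dict(np.load(n+".npz")); R=cv2.Rodrigues(c["rvec"])[0]; t=c["tvec"].ravel(); W=cloud(c,R,t)
    w=W[v-45:v+45,u-45:u+45].reshape(-1,3)
    mat=w[np.abs(w[:,2])<12]; print(n,"mat z",np.nanmedian(mat[:,2]))
    p=w[(w[:,2]>74)&(w[:,2]<90)]; q=w[(w[:,2]>103)&(w[:,2]<116)]
    print("plate n",len(p),np.median(p,0),"hump",len(q),q.mean(0),np.median(q,0))
    r=cv2.minAreaRect(p[:,:2].astype(np.float32)); print("rect",r)
    k=w[w[:,2]>60]; print("rect>60",cv2.minAreaRect(k[:,:2].astype(np.float32)))
    cr=c["frame"][v-32:v+32,u-35:u+35]; out.append(cv2.resize(cr,(400,366),interpolation=cv2.INTER_CUBIC))
cv2.imwrite("pics/crop.png",cv2.cvtColor(np.hstack(out),cv2.COLOR_RGB2BGR))
E
```

```text
scene mat z 3.2717116416561987
plate n 811 [479.18493929 181.02977897  81.669151  ] hump 90 [475.00845281 228.01447047 106.66307698] [476.21135004 227.895234   106.71069518]
rect ((471.37762451171875, 151.64044189453125), (253.7459716796875, 111.42172241210938), 75.60511779785156)
rect>60 ((472.3188781738281, 152.26019287109375), (255.43040466308594, 114.0300064086914), 75.30902099609375)
top mat z 2.9486212536670537
plate n 769 [484.99095381 192.36292827  80.97912386] hump 136 [472.67148489 224.27699392 106.0774914 ] [472.36106361 224.58926614 105.82177651]
rect ((487.9819030761719, 211.35372924804688), (91.8603744506836, 135.08619689941406), 0.6421849131584167)
rect>60 ((484.630615234375, 185.2042694091797), (184.7139892578125, 101.8275146484375), 85.4399185180664)
```

View pics/crop.png

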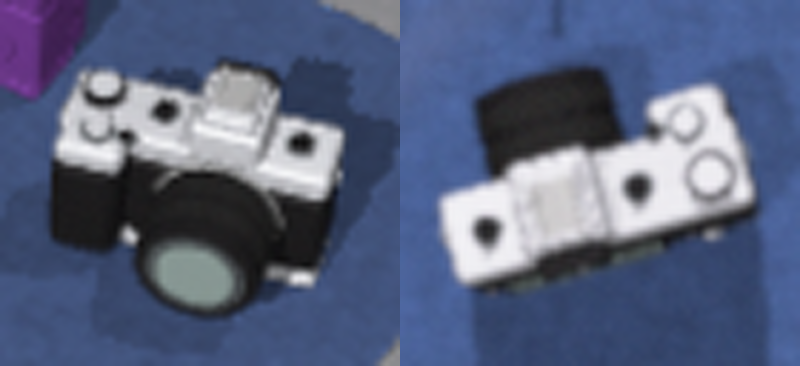

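Buttons show as black discs: in the scene crop, right (166,110) and left (302,143); in the top crop, left (487,231) and right (637,186). The grip with dial and shutter is on the right. Next I triangulate.

```bash
cat > tri.py <<'E'
from h import *
s=400/70; s2=366/64
px={"scene":{"L":(302,143),"R":(166,110)},"top":{"L":(87,231),"R":(237,186)}}
org={"scene":(276,196),"top":(168,190)}
cs={n:dict(np.load(n+".npz")) for n in px}
K={};P={};B={"L":{},"R":{}}
for n,c in cs.items():
    R=cv2.Rodrigues(c["rvec"])[0]; t=c["tvec"].reshape(3,1)
    P[n]=np.array([[c["fx"],0,c["cx"]],[0,c["fy"],c["cy"]],[0,0,1]])@np.hstack([R,t])
    for b,(x,y) in px[n].items():
        u0=(x+.5)/s-.5+org[n][0]; v0=(y+.5)/s2-.5+org[n][1]
        g=c["frame"].astype(float).mean(2); a,d=int(round(u0)),int(round(v0))
        w=np.clip(150-g[d-2:d+3,a-2:a+3],0,None); vv,uu=np.mgrid[d-2:d+3,a-2:a+3]
        B[b][n]=((w*uu).sum()/w.sum(),(w*vv).sum()/w.sum())
        print(n,b,(u0,v0),B[b][n],ray(c,R,t.ravel(),*B[b][n],86))
pts={}
for b in B:
    X=cv2.triangulatePoints(P["scene"],P["top"],np.array(B[b]["scene"]),np.array(B[b]["top"])).ravel(); pts[b]=X[:3]/X[3]; print(b,pts[b])
d=pts["L"]-pts["R"]; print("mid",(pts["L"]+pts["R"])/2,"dist",np.linalg.norm(d),"angle of +y axis",np.degrees(np.arctan2(d[1],d[0])))
from scipy.spatial.transform import Rotation as Ro
o=manip.get_obs();M=Ro.from_quat(o["tcp_rot"]).as_matrix();print(M)
E
python3 tri.py
```

```text
scene L (328.4375, 220.5928961748634) (np.float64(328.27623126338335), np.float64(220.6191113490364)) [464.64297864 259.06175153  86.        ]
scene R (304.6375, 214.8224043715847) (np.float64(304.5038126361656), np.float64(214.9340958605665)) [484.87482612 194.78834297  86.        ]
top L (182.8125, 229.9808743169399) (np.float64(182.74473975636766), np.float64(229.87790697674419)) [463.76596432 257.74921589  86.        ]
top R (209.0625, 222.11202185792348) (np.float64(209.1257790368272), np.float64(222.37733711048162)) [484.10527586 193.16818762  86.        ]
L [463.67328211 258.30932062  84.73611803]
R [483.94493217 193.8096854   84.6912133 ]
mid [473.80910714 226.05950301  84.71366566] dist 67.6102414961415 angle of +y axis 107.44746017175542
[[ 9.59428783e-01  2.81950240e-01 -6.87808824e-04]
 [ 2.81951061e-01 -9.59426722e-01  1.99110077e-03]
 [-9.85108269e-05 -2.10424782e-03 -9.99997781e-01]]
```

Heights (84.7 vs 86) and spacing (67.6 vs 68) agree with the text. I'm moving above the midpoint (474, 226).

Request:
{"fn": "servo_tool", "kwargs": {
  "deltas": [
    [0,0,0,3,3,0,5.4],
    [0,0,0,3,3,0,5.4],
    [0,0,0,3,3,0,5.4],
    [0,0,0,3,3,0,5.4],
    [0,0,0,3,3,0,5.4],
    [0,0,0,3,3,0,5.4],
    [0,0,0,3,3,0,5.4],
    [0,0,0,3,3,0,5.4],
    [0,0,0,3,3,0,5.4],
    [0,0,0,3,3,0,5.4],
    [0,0,0,0,3,0,5.4],
    [0,0,0,0,3,0,5.4],
    [0,0,0,0,3,0,5.4],
    [0,0,0,0,3,0,5.4],
    [0,0,0,0,3,0,5.4]
  ]
}}

```text
clock: 1.6
position: [454.5, -76.4, 230.8]
tcp_rot: [0.99, 0.142, -0.001, -0.0]
force: [0.6, -0.1, 0.7]
opening: 0.63
gripper_force: 0.0
```

Request:
{"fn": "servo_tool", "kwargs": {
  "deltas": [
    [0,0,0.018,0.2,3,0,5.4],
    [0,0,0,0.2,3,0,5.4],
    [0,0,0,0.2,3,0,5.4],
    [0,0,0,0.2,3,0,5.4],
    [0,0,0,0.2,3,0,5.4],
    [0,0,0,0.2,3,0,5.4],
    [0,0,0,0.2,3,0,5.4],
    [0,0,0,0.2,3,0,5.4],
    [0,0,0,0.2,3,0,5.4],
    [0,0,0,0.1,3,0,5.4],
    [0,0,0,0,0,0,5.4],
    [0,0,0,0,0,0,5.4],
    [0,0,0,0,0,0,5.4]
  ]
}}

```text
clock: 2.9
position: [474.3, 220.6, 230.8]
tcp_rot: [0.989, 0.15, -0.0, 0.001]
force: [-0.2, -0.8, -0.0]
opening: 0.63
gripper_force: 0.0
```

```bash
python3 - <<'E'
from h import *
c,R,t=grab("wrist"); np.savez("w1.npz",**c); cv2.imwrite("pics/w1.png",cv2.cvtColor(c["frame"],cv2.COLOR_RGB2BGR)); print(c["fx"],-R.T@t,R)
o=manip.get_obs(); print(o["position"],o["tcp_rot"],o["opening"],o["force"],o["clock"])
E
```

```text
308.4191310059028 [555.38760823 245.07575639 372.88690029] [[ 0.29700993 -0.95487155  0.00232796]
 [-0.90161132 -0.27963896  0.32999861]
 [-0.3144553  -0.10011178 -0.94397855]]
[474.42868867 220.41525818 230.95204192] [ 9.88674076e-01  1.50076353e-01 -3.24775186e-04  7.44046848e-04] 0.6305118820665 [0.40211113 0.3300708  0.3651798 ] 2.95
```

View pics/w1.png

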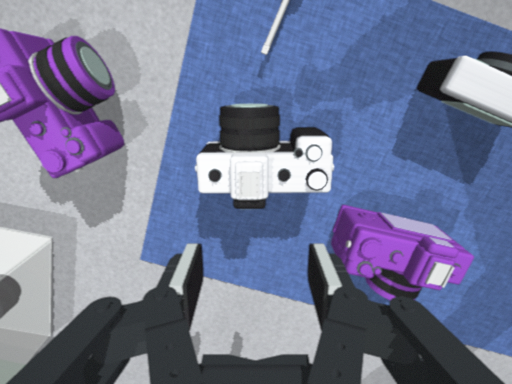

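Wrist view: buttons at (215,176) left and (284,176) right. Fingertips are at about (190,250) and (318,250), level with the camera's axis. I'll locate the buttons and tips in this view.

```bash
cat > wm.py <<'E'
from h import *
import sys
from scipy.spatial.transform import Rotation as Ro
def meas(f,px,h=86,r=7):
    c=dict(np.load(f)); R=cv2.Rodrigues(c["rvec"])[0]; t=c["tvec"].ravel(); g=c["frame"].astype(float).mean(2); out=[]
    for a,d in px:
        w=np.clip(110-g[d-r:d+r+1,a-r:a+r+1],0,None); vv,uu=np.mgrid[d-r:d+r+1,a-r:a+r+1]
        u,v=(w*uu).sum()/w.sum(),(w*vv).sum()/w.sum(); out.append(ray(c,R,t,u,v,h)); print((u,v),out[-1])
    L,Rr=out; e=L-Rr; print("mid",(L+Rr)/2,"dist",np.linalg.norm(e),"ang",np.degrees(np.arctan2(e[1],e[0])))
    o=manip.get_obs(); T=Ro.from_quat(o["tcp_rot"]).as_matrix(); ang=np.degrees(np.arctan2(-T[1,1],-T[0,1])); print("tool ang",ang, "tcp",o["position"])
    W=cloud(c,R,t); L=(W-o["position"])@T   # tool frame
    return L
if __name__=="__main__":
    L=meas("w1.npz",[(215,176),(284,176)])
    m=(np.abs(L[...,0])<25)&(np.abs(L[...,1])<75)&(L[...,2]>-60)&(L[...,2]<15)
    for s in(-1,1):
        p=L[m&(s*L[...,1]>0)]
        print("side",s,len(p),"zmax",np.percentile(p[:,2],[90,98,100]))
        q=p[p[:,2]>p[:,2].max()-8]; print(" tip x",np.percentile(q[:,0],[2,50,98])," y",np.percentile(q[:,1],[2,50,98]))
E
python3 wm.py
```

```text
(np.float64(214.44623243933586), np.float64(175.1593231162197)) [464.21172753 257.09895547  86.        ]
(np.float64(283.6834829443447), np.float64(174.87947336923997)) [484.32751933 193.22288833  86.        ]
mid [474.26962343 225.1609219   86.        ] dist 66.9686272289853 ang 107.48020896213335
tool ang 107.26274251099511 tcp [474.42868867 220.41525818 230.95204192]
side -1 6068 zmax [-20.67363067  -9.78796182  -2.8775284 ]
 tip x [-10.19419444   5.70039777  10.9789537 ]  y [-36.06392162 -26.00687969 -25.71044743]
side 1 5995 zmax [-20.52222055  -9.8086546   -2.4108254 ]
 tip x [-10.69167489   4.1174622   10.90990498]  y [27.91522488 28.16254967 34.29331384]
```

Tips are symmetric to within the calibration error. Both sources put the midpoint at about (474, 226.2). I'm opening to 5.8 cm so the tips centre on the buttons, aligning, and descending to just above the hump.

Request:
{"fn": "servo_tool", "kwargs": {
  "deltas": [
    [0,0,0.004,-0.04,0.57,-1,5.8],
    [0,0,0,0,0,-3,5.8],
    [0,0,0,0,0,-3,5.8],
    [0,0,0,0,0,-2,5.8],
    [0,0,0,0,0,-1,5.8],
    [0,0,0,0,0,0,5.8],
    [0,0,0,0,0,0,5.8]
  ]
}}

```text
clock: 3.65
position: [474.2, 228.3, 132.0]
tcp_rot: [0.988, 0.153, 0.001, -0.0]
force: [-0.3, 0.2, -0.0]
opening: 0.68
gripper_force: 0.0
```

```bash
python3 - <<'E'
from h import *
for n in ("wrist","scene","top"):
    c,R,t=grab(n); np.savez(n+"2.npz",**c)
    f=cv2.cvtColor(c["frame"],cv2.COLOR_RGB2BGR)
    if n=="wrist": a=f
    if n=="scene": b=cv2.resize(f[150:260,255:365],(384,384),interpolation=cv2.INTER_CUBIC)
cv2.imwrite("pics/w2.png",cv2.resize(np.hstack([a,b]),(800,343)))
cv2.imwrite("pics/w2full.png",a)
o=manip.get_obs(); print(o["position"],o["opening"],o["force"],o["clock"])
E
```

```text
[474.64123614 228.58614441 132.64115491] 0.6783403003926153 [ 0.37059176  0.78284652 -0.13412163] 3.8
```

View pics/w2.png

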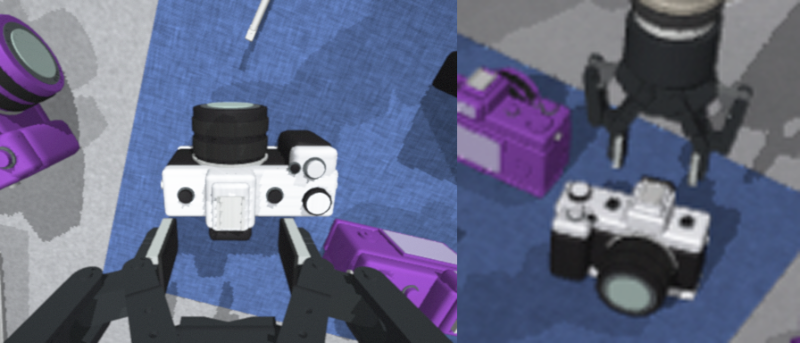

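Tips hang above and behind the buttons in the view. Buttons are at wrist (207,218) and (308,218). I'll measure again from here.

```bash
python3 - <<'E'
from wm import *
L=meas("wrist2.npz",[(207,218),(308,218)],86,8)
m=(np.abs(L[...,0])<25)&(np.abs(L[...,1])<75)&(L[...,2]>-60)&(L[...,2]<12)
for s in(-1,1):
    p=L[m&(s*L[...,1]>0)]
    q=p[p[:,2]>p[:,2].max()-8]; print(s,p[:,2].max()," x",np.percentile(q[:,0],[2,50,98])," y",np.percentile(q[:,1],[2,50,98]))
o=manip.get_obs();print(o["position"])
E
```

```text
(np.float64(207.64254569847392), np.float64(218.85633629604789)) [464.8100707  257.24596554  86.        ]
(np.float64(307.4225263817783), np.float64(218.9841448124543)) [484.81255911 193.82993836  86.        ]
mid [474.8113149  225.53795195  86.        ] dist 66.49580472632734 ang 107.50615654098492
tool ang 107.63157013384888 tcp [474.64123614 228.58614441 132.64115491]
-1 -3.0648380525211842  x [-10.82194389   5.21498656  10.49387914]  y [-35.50974938 -27.62373726 -27.31232752]
1 -2.6826758921929548  x [-10.67623988   5.04211852  10.55501671]  y [30.3080499  30.5721804  37.02182846]
[474.64123614 228.58614441 132.64115491]
```

Relative correction is about (-0.5, -2) mm. I'm aligning and descending to just above the buttons.

Request:
{"fn": "servo_tool", "kwargs": {
  "deltas": [
    [0,0,0,-0.05,-0.2,0,5.8],
    [0,0,0,0,0,-1,5.8],
    [0,0,0,0,0,-1,5.8],
    [0,0,0,0,0,-1,5.8],
    [0,0,0,0,0,-0.7,5.8],
    [0,0,0,0,0,-0.3,5.8],
    [0,0,0,0,0,0,5.8],
    [0,0,0,0,0,0,5.8]
  ]
}}

```text
clock: 4.6
position: [473.4, 226.2, 91.4]
tcp_rot: [0.988, 0.153, 0.0, -0.0]
force: [0.6, -0.2, -0.3]
opening: 0.683
gripper_force: 0.0
```

```bash
python3 - <<'E'
from h import *
c,R,t=grab("wrist"); np.savez("w3.npz",**c); s=c["frame"]
d,_,_=grab("scene"); np.savez("s3.npz",**d)
a=cv2.resize(s[130:330,130:390],(520,400)); b=cv2.resize(d["frame"][175:245,285:335],(280,400),interpolation=cv2.INTER_CUBIC)
cv2.imwrite("pics/w3.png",cv2.cvtColor(np.hstack([a,b]),cv2.COLOR_RGB2BGR))
o=manip.get_obs(); print(o["position"],o["opening"],o["force"],o["wrist_torque"],o["clock"])
E
```

```text
[473.56152403 226.25938135  91.74247968] 0.6794249045259206 [-0.30337277  0.62702251 -0.03031251] [-0.01566301  0.04005926  0.05178396] 4.7
```

View pics/w3.png

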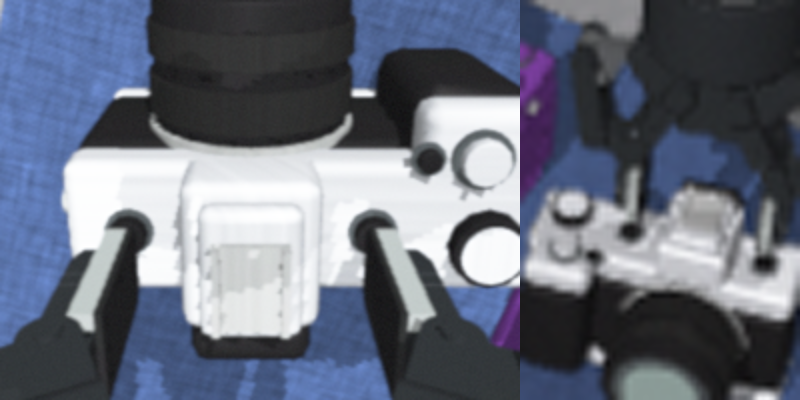

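Both tips sit symmetrically over the buttons (crop (128,230) and (375,230)), clear of the hump and dial. I'm descending slowly, watching the force.

Request:
{"fn": "servo_tool", "kwargs": {
  "deltas": [
    [0,0,0,0,0,-0.3,5.8],
    [0,0,0,0,0,-0.2,5.8],
    [0,0,0,0,0,-0.1,5.8],
    [0,0,0,0,0,0,5.8],
    [0,0,0,0,0,0,5.8]
  ]
}}

```text
clock: 5.2
position: [473.2, 226.0, 85.3]
tcp_rot: [0.988, 0.153, -0.0, 0.0]
force: [1.0, -0.0, 0.7]
opening: 0.676
gripper_force: 0.0
```

Request:
{"fn": "servo_tool", "kwargs": {
  "deltas": [
    [0,0,0,0,0,-0.1,5.8],
    [0,0,0,0,0,0,5.8]
  ]
}}

```text
clock: 5.4
position: [473.1, 226.0, 84.2]
tcp_rot: [0.988, 0.153, -0.0, 0.0]
force: [-0.1, 0.0, -0.0]
opening: 0.678
gripper_force: 0.0
```

Request:
{"fn": "servo_tool", "kwargs": {
  "deltas": [
    [0,0,0,0,0,-0.1,5.8],
    [0,0,0,0,0,0,5.8]
  ]
}}

```text
clock: 5.6
position: [473.1, 225.9, 83.2]
tcp_rot: [0.988, 0.153, -0.0, 0.0]
force: [-0.5, 0.0, 0.6]
opening: 0.681
gripper_force: 0.0
```

Request:
{"fn": "servo_tool", "kwargs": {
  "deltas": [
    [0,0,0,0,0,-0.1,5.8],
    [0,0,0,0,0,0,5.8]
  ]
}}

```text
clock: 5.8
position: [473.1, 226.0, 82.1]
tcp_rot: [0.988, 0.153, -0.0, 0.0]
force: [0.6, -0.3, 0.2]
opening: 0.681
gripper_force: 0.0
```

Request:
{"fn": "servo_tool", "kwargs": {
  "deltas": [
    [0,0,0,0,0,-0.1,5.8],
    [0,0,0,0,0,0,5.8]
  ]
}}

```text
clock: 6.0
position: [473.3, 226.1, 81.5]
tcp_rot: [0.988, 0.153, 0.0, 0.0]
force: [-0.6, -0.9, 2.5]
opening: 0.676
gripper_force: 0.9
```

Contact at 2.5 N, so both buttons have started down. Pressing on.

Request:
{"fn": "servo_tool", "kwargs": {
  "deltas": [
    [0,0,0,0,0,-0.1,5.8],
    [0,0,0,0,0,-0.1,5.8],
    [0,0,0,0,0,0,5.8]
  ]
}}

```text
clock: 6.3
position: [473.3, 226.1, 79.5]
tcp_rot: [0.988, 0.153, 0.0, 0.0]
force: [-0.3, 0.1, 3.8]
opening: 0.68
gripper_force: 1.7
```

Request:
{"fn": "servo_tool", "kwargs": {
  "deltas": [
    [0,0,0,0,0,-0.05,5.8],
    [0,0,0,0,0,0,5.8]
  ]
}}

```text
clock: 6.5
position: [473.3, 226.1, 79.0]
tcp_rot: [0.988, 0.153, 0.0, -0.0]
force: [-0.4, -0.8, 3.6]
opening: 0.679
gripper_force: 1.9
```

Request:
{"fn": "servo_tool", "kwargs": {
  "deltas": [
    [0,0,0,0,0,-0.03,5.8],
    [0,0,0,0,0,0,5.8]
  ]
}}

```text
clock: 6.7
position: [473.3, 226.1, 78.6]
tcp_rot: [0.988, 0.153, 0.0, -0.0]
force: [-0.9, -1.8, 4.3]
opening: 0.677
gripper_force: 2.1
```

Request:
{"fn": "servo_tool", "kwargs": {
  "deltas": [
    [0,0,0,0,0,-0.03,5.8],
    [0,0,0,0,0,0,5.8]
  ]
}}

```text
clock: 6.9
position: [473.3, 226.0, 78.5]
tcp_rot: [0.988, 0.153, 0.0, 0.0]
force: [-1.0, -0.7, 5.7]
opening: 0.677
gripper_force: 2.7
```

Above 4.4 N, so at least one button has bottomed. One more small step to seat the other.

Request:
{"fn": "servo_tool", "kwargs": {
  "deltas": [
    [0,0,0,0,0,-0.03,5.8],
    [0,0,0,0,0,0,5.8]
  ]
}}

```text
clock: 7.1
position: [473.3, 226.1, 78.4]
tcp_rot: [0.988, 0.153, 0.0, 0.0]
force: [-1.2, -1.2, 7.3]
opening: 0.676
gripper_force: 3.5
```

```bash
python3 - <<'E'
from h import *
o=manip.get_obs(); print(o["position"],o["force"],o["wrist_torque"],o["gripper_force"],o["clock"])
E
```

```text
[473.30328249 226.08739158  78.4456207 ] [-1.15667557 -1.16809861  7.30358141] [-0.21446941  0.3383549   0.02611168] 3.4659434482455254 7.1
```

Request:
{"fn": "servo_tool", "kwargs": {
  "deltas": [
    [0,0,0,0,0,-0.02,5.8],
    [0,0,0,0,0,0,5.8],
    [0,0,0,0,0,0,5.8],
    [0,0,0,0,0,0,5.8],
    [0,0,0,0,0,0,5.8],
    [0,0,0,0,0,0,5.8],
    [0,0,0,0,0,0,5.8],
    [0,0,0,0,0,0,5.8],
    [0,0,0,0,0,0,5.8],
    [0,0,0,0,0,0,5.8]
  ]
}}

```text
clock: 8.1
position: [473.4, 226.1, 78.4]
tcp_rot: [0.988, 0.153, 0.0, 0.0]
force: [-1.6, -2.5, 7.7]
opening: 0.682
gripper_force: 3.9
```

```bash
python3 - <<'E'
from h import *
c,R,t=grab("wrist"); d,_,_=grab("scene")
a=cv2.resize(c["frame"][150:330,130:390],(520,360)); b=cv2.resize(d["frame"][180:240,285:335],(280,360),interpolation=cv2.INTER_CUBIC)
cv2.imwrite("pics/w4.png",cv2.cvtColor(np.hstack([a,b]),cv2.COLOR_RGB2BGR))
o=manip.get_obs(); print(o["position"],o["force"],o["wrist_torque"],o["gripper_force"],o["clock"])
E
```

```text
[473.36957642 226.09024794  78.43164718] [-1.88346155 -1.64744554  8.11233595] [-0.27851594  0.37105942  0.00082852] 3.9442475885152817 8.2
```

View pics/w4.png

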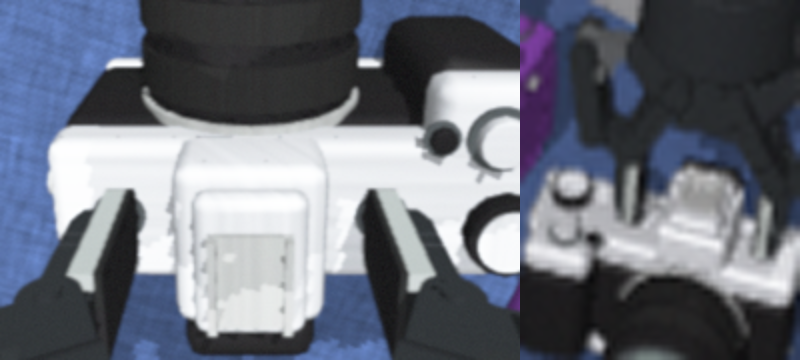

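Both tips are on the buttons, which are pressed nearly flush, and z has stopped moving at 8 N. I'll hold until about 10.0 s, then rise.

Request:
{"fn": "servo_tool", "kwargs": {
  "deltas": [
    [0,0,0,0,0,0,5.8],
    [0,0,0,0,0,0,5.8],
    [0,0,0,0,0,0,5.8],
    [0,0,0,0,0,0,5.8],
    [0,0,0,0,0,0,5.8],
    [0,0,0,0,0,0,5.8],
    [0,0,0,0,0,0,5.8],
    [0,0,0,0,0,0,5.8],
    [0,0,0,0,0,0,5.8],
    [0,0,0,0,0,0,5.8],
    [0,0,0,0,0,0,5.8],
    [0,0,0,0,0,0,5.8],
    [0,0,0,0,0,0,5.8],
    [0,0,0,0,0,0,5.8],
    [0,0,0,0,0,0,5.8],
    [0,0,0,0,0,0,5.8],
    [0,0,0,0,0,0,5.8],
    [0,0,0,0,0,0,5.8],
    [0,0,0,0,0,0.5,5.8],
    [0,0,0,0,0,1,5.8]
  ]
}}

```text
clock: 10.2
position: [472.3, 225.4, 92.0]
tcp_rot: [0.988, 0.153, -0.001, 0.0]
force: [-0.3, 0.1, -0.2]
opening: 0.679
gripper_force: 0.0
```

Request:
{"fn": "servo_tool", "kwargs": {
  "deltas": [
    [0,0,0,0,0,1,5.8],
    [0,0,0,0,0,2,5.8],
    [0,0,0,0,0,2,5.8],
    [0,0,0,0,0,3,5.8],
    [0,0,0,0,0,3,5.8],
    [0,0,0,0,0,2,5.8],
    [0,0,0,0,0,0,5.8],
    [0,0,0,0,0,0,5.8],
    [0,0,0,0,0,0,5.8]
  ]
}}

```text
clock: 11.1
position: [472.4, 225.4, 221.4]
tcp_rot: [0.988, 0.153, -0.001, 0.0]
force: [0.8, -0.3, -0.4]
opening: 0.679
gripper_force: 0.0
```

```bash
python3 - <<'E'
from h import *
d,_,_=grab("wrist"); np.savez("w5.npz",**d)
c0=np.load("scene.npz")["frame"]; c,_,_=grab("scene")
cv2.imwrite("pics/w5.png",cv2.cvtColor(np.hstack([cv2.resize(x[180:270,270:350],(400,450)) for x in (c0,c["frame"])]),cv2.COLOR_RGB2BGR))
o=manip.get_obs(); print(o["position"],o["force"],o["clock"])
E
```

```text
[472.37514627 225.4523956  221.26508579] [-0.92891926  0.42395139 -0.50116393] 11.2
```

View pics/w5.png

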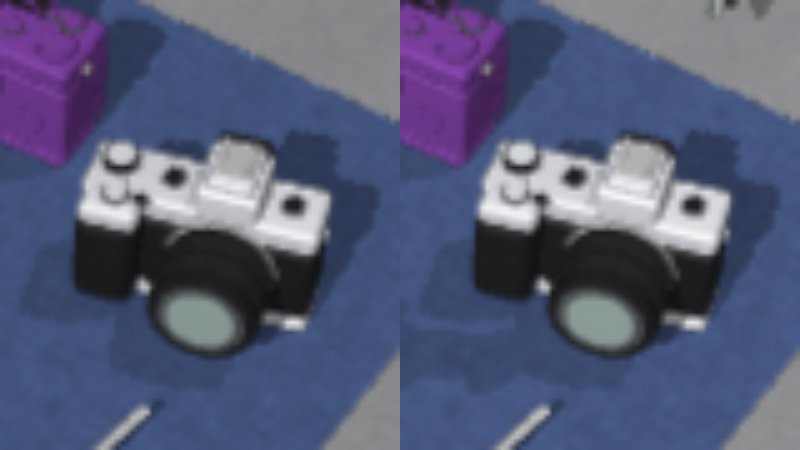

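The before and after crops are the same: the camera hasn't moved, both buttons are up again (after crop (575,177) and (693,204)), and the gripper is clear. I'm handing it in.

```bash
python3 -c "
from cell import job; print(job.finish_job())"
```

```text
the job is handed in; nothing more can be done
None
```

I pressed both reset buttons down together (about 8 N in total), held them for about 3 s and let go; the camera has not visibly moved, the arm is clear, and the job was handed in at about 11 s.

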